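# Prime the hand grease pump until its indicator pin is out

### The job

Prime the hand grease pump: with shut fingers push its red palm cap all the way down and let it spring all the way back up, again and again, until the orange-headed indicator pin beside it has popped fully out and shows its yellow ring, then take the hand away. Only push: do not grip, lift or shove the pump, do not touch the indicator pin, and leave the tools lying around it alone.

Things in the scene. Friction and masses are not known exactly. Their poses are not given: they have to be found in the camera images.
- pump: loose hand grease pump, about 3 kg, standing on rubber feet: grey base plate 110 x 190 x 14 mm with a blue pump barrel (top 87 mm above the table) and a smaller bare-metal indicator housing (top 74 mm above the table). Origin: centre of the underside, on the table. In its frame (x across, y along the base plate, z up) the plunger stands at x 0, y -40 mm and the indicator pin at x 0, y +50 mm
- plunger_top (a point): centre of the top of the round red palm cap on the plunger, moves with it. The cap is 51 mm across and 22 mm high with a nearly flat crown 38 mm across and sloping flanks; at rest its top is 129 mm above the table. It is pushed straight down
- plunger (a joint): travel of the plunger: 0 = up, at rest, 0.016 m = fully down. Its spring carries the plunger back up by itself in about 0.3 s when it is let go; pushing takes about 5 N at the top and 8 to 10 N at the bottom. Each complete stroke (all the way down, all the way up) ratchets the indicator pin out by about 12 mm, as the plunger comes back up (the first by anything up to 15 mm); a stroke that goes down less than about three quarters of the travel gains little or nothing
- indicator_pin (a joint): how far the indicator pin stands out beyond its lowest position: 0 to 0.024 m at the start, 0.046 to 0.050 m = fully out; it stays where each stroke leaves it, and more strokes do no harm once it is out. Two to four complete strokes are needed, depending on the start
- pin_top (a point): the visible indicator pin in its brass bush, moves with it: green stem 13 mm across under an orange head 17 mm across and 5 mm high. This point: centre of the top of the head, 80 mm above the table when the pin is fully in, 126 to 130 mm when fully out; a yellow ring at the foot of the stem comes clear of the bush only then. Not to be touched
- tape_center (a point): bystander: centre of a yellow tape measure, 34 x 72 x 73 mm, standing beside the pump
- marker_center (a point): bystander: centre of a black paint marker, 132 mm long, 14 mm thick, lying on the robot's side of the pump
- bolt_center (a point): bystander: centre of a bolt, 56 mm long, lying behind the pump
- magnet_center (a point): bystander: centre of a flat red welding magnet, 60 x 120 x 18 mm, lying beside the pump

How it is judged:
By the outcome, as a careful person would: the job done as asked, in the order asked, and still so for the second after the job is handed in, with the robot touching nothing.
It also fails if it takes over 45 s, if anything falls off the work surface, if the arm or the gripper's body presses on something with over 40 N, if the wrist force passes 120 N, or if a joint passes its speed limit or range.

### The arm

A 7-joint arm with a two-finger parallel gripper is mounted at the origin on a cart in front of the work surface, level with it; the furniture and walls round the work are solid. World frame = base frame: x ahead of the robot, y to its left, z up, the work surface at z = 0. Lengths are in mm, angles in rad, forces in N, time in s.
With the tool pointing down it reaches from about 375 to 925 mm from the base axis. Payload 3.1 kg.
Tool frame: the origin (TCP) lies at the very end of the fingers, on their centre line; the grasp point (between the pads) lies 19 mm behind it (arm.grip_point_offset is the distance from the TCP to the grasp point, in mm); z points along the fingers, y is the direction in which the jaws open and shut (so a half turn about z gives the same grasp; the last joint's range is limited). The gripper opens to 85 mm and grips with 20 to 120 N. Pads are 22 mm wide; open, the fingers measure 114 mm over their backs; the gripper's body (76 mm by 85 mm) begins 54 mm behind the grasp point. The pads swing forward as they close: fully open they stand 13 mm farther back than shut.
Start: joints at [-1.304, 0.383, 0.044, 1.598, -0.018, 1.161, -0.05], TCP at [231.873, 607.238, 231.269] pointing down, gripper open.
Joint ranges: [-2.61, 2.61], [-0.41, 2.15], [-1.48, 1.57], [0, 2.5], [-1.57, 4.71], [0.05, 1.97], [-2.85, 2.85]. Speed limits (rad/s): [2.79, 2.79, 3.14, 3.14, 3.14, 3.14, 3.14].

### API

Orientations are given as [roll, pitch, yaw] about the fixed x, y, z axes, in that order (R = Rz(yaw) Ry(pitch) Rx(roll)).
In Python, from cell import arm gives the robot as it stands. The module is installed in compiled form; this text tells all that it offers.
- The arm moves only by the tool jog_arm, never from a script. Its argument "series" is a list of rows, each a list of 6 numbers: the shift along the tool's x, y, z in units of 25 mm (1.0 is 25 mm), then the turn, a rotation vector about the tool's x, y, z in units of 6 degrees (1.0 is 6 degrees). In form: [[dx, dy, dz, rx, ry, rz], ...]. A call has 1 to 8 rows; each row shifts and turns the commanded pose from where the row before left it, along the tool's axes as they then stand; what a row does not reach is not made up. A row lasts 1/8 s, in which the tool goes at most 62.5 mm and 10.7 degrees, less where a joint would pass 70% of its speed; a pose out of reach is approached as far as the arm can. A call is refused whole if a number of a shift passes 1 or a number of a turn 1, either way. A call with a gripper value outside its range is refused whole. "gripper" is the opening, from -1 (shut) to 1 (fully open), so that 0 is half open, set as the call begins (left out, the last holds). The fingers move at their own pace and stop on an object; "grip_force" is the grip in N (left out, the last holds). Time passes only in rows, so rows that do not move let the fingers close. It gives the time, the measured TCP pose, the force and the opening at its end, in the units of the state.
- arm.state(): the state, without advancing time (a new reading comes with each control period).
- arm.grab_frame(name): name is "scene" or "top" or "wrist"; returns a dict with "img" (400x640x3 uint8, red, green, blue), "range_z" (400x640 float32, mm along the optical axis (not along the pixel's ray), 0 where there is no reading), "fov_y" (degrees; the focal length in pixels is half the picture's height over the tangent of half this angle, whatever the lens; pixels are square), "cx", "cy" (the principal point, pixels), "rvec" (rotation vector, rad) and "tvec" (3), from world to camera coordinates, as OpenCV has them. Camera axes: x right, y down, z forward; pixel columns grow to the right and rows downward; lengths in mm; the calibration is good to about 2 mm. A picture is of the moment at which its call begins.
- arm.close_job(): hands the job in, once; it reports no verdict.
Trained networks look in a picture, given as the dict that the camera call returned (one of the last four; its "shot" number tells which), for a name from the list of things; names that differ only in an ending like _2 or _b are one class to them, and where a whole thing is asked for, a point or a joint stands for the part that bears it (a point fixed in the world has none). Each returns a list of dicts, best first, with "conf" (0 to 1); they miss things now and then, are a little off and sometimes report something else, mostly with a low value. They report only what shows in the picture. A call takes as long as a camera call.
- arm.boxes_of(label, picture): "at" ([x, y, z] in mm, in world coordinates, good to about 4 mm: the middle of the surface that is visible of it).
The state is a dict: "clock": time; "joint_pos": joint angles; "dq": joint speeds; "joint_efforts": joint torques, N m; "position": TCP position; "tcp_rot": TCP orientation; "force": force on the tool from outside, world axes, zero at the start; "moment": the same for the moment, N m; "width": finger opening in mm.
Only numpy, scipy, OpenCV 4.12 (cv2) and the standard library are available. Lean on these libraries where they do the work, as an engineer would, in place of code of your own. Each camera call takes 0.05 s, during which the arm holds its last target. There are 200 camera calls.

## Working session

There is one attempt and no reset: what is moved stays moved. The work goes in short steps, Python scripts to look and compute and a tool call to move; the robot and the scene stay as the last step left them, time stands still between calls to the robot, and variables do not carry over. Pictures are saved under pics/ and viewed, about 8 in all and at most 12, crops included, and the job is handed in when it is done.

Besides the shell and the picture viewer there is one more tool, called after "Emit:" as name(argument=value, ...), one argument or row to a line, values as JSON. jog_arm: Moves the arm, as the interface text tells. Its arguments: {"type":"object","properties":{"series":{"type":"array"},"gripper":{"type":"number"},"grip_force":{"type":"number"}},"required":["series"]}

```bash
mkdir -p pics
cat > h.py <<'E'
import numpy as np, cv2
from cell import arm
def pts(f):
    fl=200/np.tan(np.radians(f["fov_y"])/2)
    R=cv2.Rodrigues(np.array(f["rvec"],float))[0]; t=np.array(f["tvec"],float).ravel()
    v,u=np.mgrid[0:400,0:640]; z=f["range_z"]
    c=np.stack([(u-f["cx"])/fl*z,(v-f["cy"])/fl*z,z],-1)
    return (c-t)@R, z>0
def save(f,n): cv2.imwrite("pics/"+n,cv2.cvtColor(f["img"],cv2.COLOR_RGB2BGR))
E
python3 - <<'E'
from h import *
s=arm.state(); print({k:np.round(s[k],3) for k in s})
a=[]
for n in ("scene","top"):
    f=arm.grab_frame(n); a.append(f["img"])
    for l in ("pump","plunger_top","pin_top","tape_center","marker_center","bolt_center","magnet_center"):
        print(n,l,[(np.round(d["at"]).tolist(),round(d["conf"],2)) for d in arm.boxes_of(l,f)[:2]])
    P,ok=pts(f); im=f["img"].astype(int)
    m=ok&(im[...,0]>120)&(im[...,1]<70)&(im[...,2]<70)&(P[...,2]>100)&(P[...,2]<140)
    if m.any(): print("red",m.sum(),P[m].mean(0),P[m].min(0),P[m].max(0), np.argwhere(m).mean(0))
x=np.vstack(a); x=cv2.resize(x,(480,600)); cv2.imwrite("pics/a.png",x[...,::-1])
E
```

```text
{'clock': np.float64(0.0), 'joint_pos': array([-1.304,  0.384,  0.044,  1.6  , -0.018,  1.161, -0.05 ]), 'dq': array([-0.001,  0.001, -0.001,  0.001,  0.   , -0.001, -0.001]), 'joint_efforts': array([-0.0000e+00, -4.3346e+01,  1.0240e+00, -2.4951e+01,  1.1000e-02,
        1.1000e-02, -0.0000e+00]), 'position': array([231.554, 606.335, 229.878]), 'tcp_rot': array([-3.139,  0.   ,  2.777]), 'force': array([-0.331,  0.763,  0.184]), 'moment': array([0.034, 0.003, 0.043]), 'width': np.float64(85.537)}
scene pump [([535.0, 14.0, 27.0], 0.93)]
scene plunger_top [([540.0, 10.0, 121.0], 0.58)]
scene pin_top []
scene tape_center [([485.0, -102.0, 44.0], 0.58)]
scene marker_center [([444.0, 61.0, 12.0], 0.59)]
scene bolt_center []
scene magnet_center [([611.0, 208.0, 12.0], 0.67)]
red 301 [770.30578404 109.12955166 121.69123361] [523.50889217  -9.54468757 100.0609334 ] [2233.46662685  879.55012131  130.52409848] [188.2358804  365.67774086]
top pump [([549.0, 60.0, 15.0], 0.93)]
top plunger_top [([549.0, 20.0, 130.0], 0.78)]
top pin_top [([567.0, 106.0, 81.0], 0.45)]
top tape_center [([499.0, -85.0, 61.0], 0.94)]
top marker_center [([448.0, 68.0, 12.0], 0.81)]
top bolt_center []
top magnet_center [([621.0, 205.0, 18.0], 0.79)]
red 443 [545.62717431  21.54327024 126.85883315] [522.57139015  -2.5943523  116.49518814] [569.11649534  43.81379546 133.11735483] [201.20993228 361.26410835]
```

View pics/a.png

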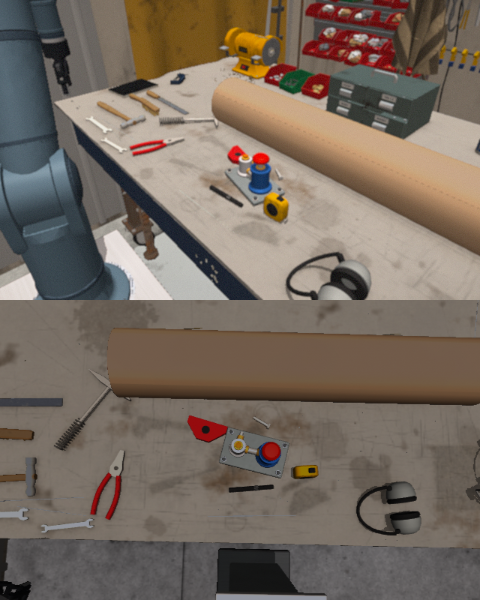

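The lower (top) view shows the pump at about (255,452), with the cap at (268,452), the pin at (240,447), the tape to the right and the marker in front. The cap is at about (547,21), and the pin head at z≈81 is almost fully in. I'll shut the fingers and move above the cap.

Emit:
jog_arm(
  series=[
    [-0.96,-0.83,0,0,0,0],
    [-0.96,-0.83,0,0,0,0],
    [-0.96,-0.83,0,0,0,0],
    [-0.96,-0.83,0,0,0,0],
    [-0.96,-0.83,0,0,0,0],
    [-0.96,-0.83,0,0,0,0],
    [-0.96,-0.83,0,0,0,0],
  ],
  gripper=-1,
)

```text
clock: 1.68
position: [337.5, 410.7, 231.5]
tcp_rot: [3.141, 0.0, 2.777]
force: [-0.8, 0.1, -0.6]
width: 0.1
```

Emit:
jog_arm(
  series=[
    [-0.96,-0.83,0,0,0,0],
    [-0.96,-0.83,0,0,0,0],
    [-0.96,-0.83,0,0,0,0],
    [-0.96,-0.83,0,0,0,0],
    [-0.96,-0.83,0,0,0,0],
    [-0.96,-0.83,0,0,0,0],
    [-0.96,-0.83,0,0,0,0],
  ],
)

```text
clock: 2.55
position: [442.7, 215.1, 231.6]
tcp_rot: [3.141, 0.0, 2.777]
force: [0.6, 0.2, -0.1]
width: -0.2
```

Emit:
jog_arm(
  series=[
    [-0.96,-0.83,0,0,0,0],
    [-0.96,-0.83,0,0,0,0],
    [-0.96,-0.83,0,0,0,0],
    [-0.96,-0.83,0,0,0,0],
    [-0.96,-0.83,0,0,0,0],
    [-0.96,-0.83,0,0,0,0],
    [0,0,0,0,0,0],
    [0,0,0,0,0,0],
  ],
)

```text
clock: 3.55
position: [532.0, 49.1, 231.2]
tcp_rot: [3.141, -0.001, 2.777]
force: [-0.9, 0.2, 0.5]
width: -0.0
```

```bash
cat >> h.py <<'E'
def cap(f,zl=105):
    P,ok=pts(f); h=cv2.cvtColor(f["img"],cv2.COLOR_RGB2HSV).astype(int)
    m=ok&((h[...,0]<6)|(h[...,0]>172))&(h[...,1]>150)&(P[...,2]>zl)&(P[...,2]<140)&(abs(P[...,0]-547)<60)&(abs(P[...,1]-21)<60)
    if not m.any(): return None
    q=P[m]; c=q[q[:,2]>np.percentile(q[:,2],90)-4]
    return m.sum(),(q.min(0)+q.max(0))/2,c.mean(0),np.percentile(q[:,2],95)
E
python3 - <<'E'
from h import *
s=arm.state(); print({k:np.round(s[k],3) for k in ("clock","position","tcp_rot","force","width")})
for n in ("wrist","top"):
    f=arm.grab_frame(n)
    print(n,cap(f))
    for l in ("plunger_top","pin_top"):
        print(n,l,[(np.round(d["at"]).tolist(),round(d["conf"],2)) for d in arm.boxes_of(l,f)[:2]])
    if n=="wrist": save(f,"b.png")
E
```

```text
{'clock': np.float64(3.55), 'position': array([531.959,  49.084, 231.203]), 'tcp_rot': array([ 3.141e+00, -1.000e-03,  2.777e+00]), 'force': array([-0.949,  0.153,  0.516]), 'width': np.float64(-0.031)}
wrist (np.int64(2816), array([547.72051793,  18.7526434 , 122.17909591]), array([546.71973583,  18.67307047, 127.58453058]), np.float64(128.96926653137731))
wrist plunger_top [([541.0, 23.0, 126.0], 0.81)]
wrist pin_top [([568.0, 106.0, 81.0], 0.66)]
top None
top plunger_top []
top pin_top [([566.0, 106.0, 80.0], 0.6)]
```

View pics/b.png

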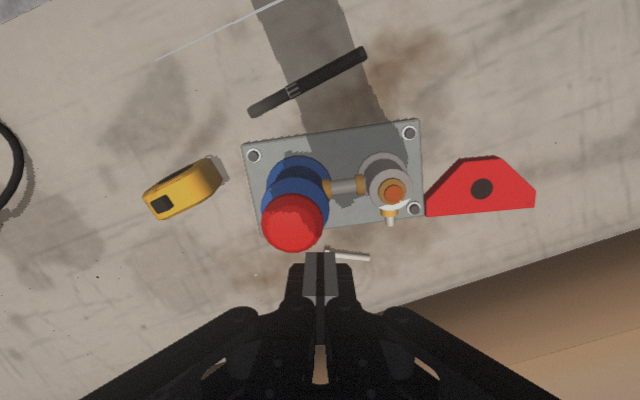

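The wrist view shows the cap at (292,222) and the pin head at (393,192). The cap centre comes out at about (547.5,19.5,129) and the pin at (567,106,81), about 89 mm apart against the 90 mm given. I'll move over the cap and come down to z≈145.

Emit:
jog_arm(
  series=[
    [-0.5,-0.44,0,0,0,0],
    [-0.5,-0.44,0,0,0,0],
    [0,0,0.86,0,0,0],
    [0,0,0.86,0,0,0],
    [0,0,0.86,0,0,0],
    [0,0,0.86,0,0,0],
    [0,0,0,0,0,0],
    [0,0,0,0,0,0],
  ],
)

```text
clock: 4.85
position: [548.7, 17.8, 146.0]
tcp_rot: [3.141, 0.001, 2.776]
force: [-0.1, -0.1, -0.1]
width: -0.2
```

Run:
```python
from h import *
s=arm.state(); print({k:np.round(s[k],3) for k in ("clock","position","tcp_rot","force","width")})
f=arm.grab_frame("wrist"); g=arm.grab_frame("scene")
print(cap(f),cap(g))
for l in ("plunger_top","pin_top"): print(l,[(np.round(d["at"]).tolist(),round(d["conf"],2)) for d in arm.boxes_of(l,f)[:2]])
x=np.hstack([cv2.resize(f["img"][100:400,170:470],(400,400)),cv2.resize(g["img"][170:290,290:410],(400,400),interpolation=cv2.INTER_CUBIC)])
cv2.imwrite("pics/c.png",x[...,::-1])
```

```text
{'clock': np.float64(4.85), 'position': array([548.668,  17.847, 146.007]), 'tcp_rot': array([3.141e+00, 1.000e-03, 2.776e+00]), 'force': array([-0.139, -0.099, -0.121]), 'width': np.float64(-0.165)}
(np.int64(4974), array([546.01346962,  18.489557  , 122.57097983]), array([542.37357108,  20.29555635, 127.43759314]), np.float64(128.84012126680352)) (np.int64(258), array([545.2618004 ,  13.36254722, 122.83795634]), array([545.90834483,  13.90824689, 127.69951997]), np.float64(129.42478907599414))
plunger_top [([536.0, 54.0, 23.0], 0.68), ([538.0, 23.0, 126.0], 0.57)]
pin_top [([565.0, 106.0, 83.0], 0.95)]
```

View pics/c.png

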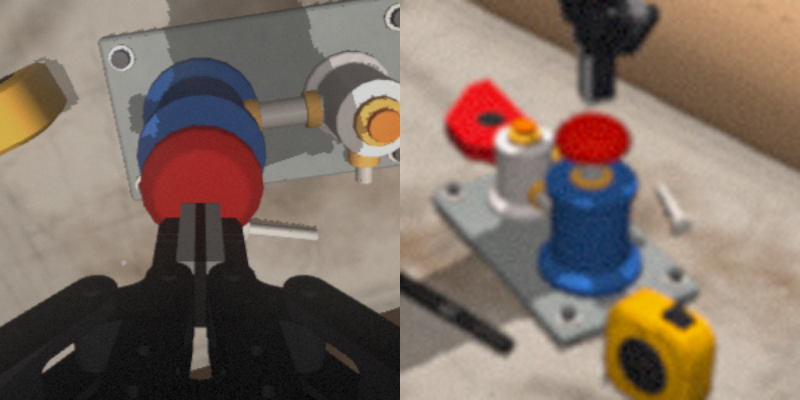

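The left crop shows the fingertips over the middle of the cap. The right crop confirms they are above it, with the pin clear. First push: go down to about z 113 and read the force.

Emit:
jog_arm(
  series=[
    [0.08,0,0.5,0,0,0],
    [0,0,0.2,0,0,0],
    [0,0,0.2,0,0,0],
    [0,0,0.2,0,0,0],
    [0,0,0.2,0,0,0],
    [0,0,0,0,0,0],
    [0,0,0,0,0,0],
  ],
)

```text
clock: 5.92
position: [545.2, 19.8, 113.4]
tcp_rot: [3.142, -0.002, 2.777]
force: [-3.8, 1.3, 7.8]
width: 0.2
```

Emit:
jog_arm(
  series=[
    [0,0,0.1,0,0,0],
    [0,0,0,0,0,0],
  ],
)

```text
clock: 6.18
position: [545.3, 19.9, 112.6]
tcp_rot: [3.141, -0.003, 2.777]
force: [-8.0, 0.2, 18.0]
width: 0.2
```

Bottomed out: z stopped and the force jumped to 18 N. Now lift clear and let it spring back.

Emit:
jog_arm(
  series=[
    [0,0,-0.3,0,0,0],
    [0,0,-0.4,0,0,0],
    [0,0,-0.5,0,0,0],
    [0,0,0,0,0,0],
    [0,0,0,0,0,0],
    [0,0,0,0,0,0],
  ],
)

```text
clock: 6.92
position: [545.4, 19.5, 139.7]
tcp_rot: [-3.141, -0.001, 2.777]
force: [0.3, -0.4, -0.3]
width: 0.2
```

```bash
cat > chk.py <<'E'
from h import *
s=arm.state(); print({k:np.round(s[k],3) for k in ("clock","position","force")})
f=arm.grab_frame("wrist"); g=arm.grab_frame("scene")
print(cap(f),cap(g))
for n in (f,g):
  for l in ("pump","pin_top"): print(l,[(np.round(d["at"]).tolist(),round(d["conf"],2)) for d in arm.boxes_of(l,n)[:2]])
x=np.hstack([cv2.resize(f["img"][100:400,170:470],(400,400)),cv2.resize(g["img"][170:290,290:410],(400,400),interpolation=cv2.INTER_CUBIC)])
import sys; cv2.imwrite("pics/%s.png"%sys.argv[1],x[...,::-1])
E
python3 chk.py d
```

```text
{'clock': np.float64(6.925), 'position': array([545.429,  19.507, 139.682]), 'force': array([ 0.254, -0.386, -0.323])}
(np.int64(4482), array([546.10667398,  18.60004103, 121.93452511]), array([540.05154636,  21.21885187, 127.19337538]), np.float64(128.60226291000572)) (np.int64(253), array([543.84241592,  12.62243878, 121.8052568 ]), array([545.16641701,  13.57564632, 127.58276718]), np.float64(129.10480774270897))
pump [([540.0, 55.0, 23.0], 0.83), ([614.0, 202.0, 18.0], 0.54)]
pin_top [([565.0, 104.0, 94.0], 0.68)]
pump [([536.0, 12.0, 28.0], 0.97), ([642.0, 24.0, 11.0], 0.24)]
pin_top [([562.0, 102.0, 89.0], 0.5), ([538.0, 16.0, 124.0], 0.31)]
```

View pics/d.png

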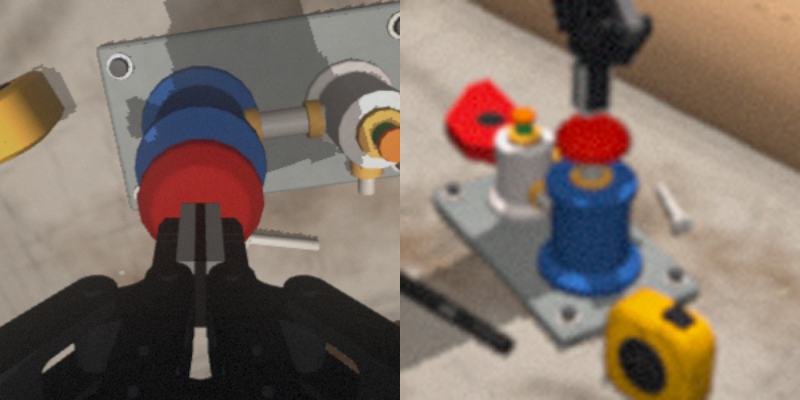

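The pin rose by about 12 mm, showing green stem under the head. The pump stayed put and the cap is back up at 129. Second and third strokes.

Emit:
jog_arm(
  series=[
    [0,0,0.3,0,0,0],
    [0,0,0.2,0,0,0],
    [0,0,0.2,0,0,0],
    [0,0,0.2,0,0,0],
    [0,0,0.2,0,0,0],
    [0,0,0.1,0,0,0],
    [0,0,0,0,0,0],
  ],
)

```text
clock: 8.1
position: [545.8, 19.6, 112.6]
tcp_rot: [3.141, -0.002, 2.776]
force: [-6.8, 0.6, 17.3]
width: -0.1
```

Emit:
jog_arm(
  series=[
    [0,0,-0.3,0,0,0],
    [0,0,-0.4,0,0,0],
    [0,0,-0.5,0,0,0],
    [0,0,0,0,0,0],
    [0,0,0,0,0,0],
    [0,0,0,0,0,0],
  ],
)

```text
clock: 8.85
position: [545.4, 19.6, 139.7]
tcp_rot: [-3.141, -0.001, 2.777]
force: [-0.3, -0.1, 0.1]
width: -0.1
```

Emit:
jog_arm(
  series=[
    [0,0,0.3,0,0,0],
    [0,0,0.2,0,0,0],
    [0,0,0.2,0,0,0],
    [0,0,0.2,0,0,0],
    [0,0,0.2,0,0,0],
    [0,0,0.1,0,0,0],
    [0,0,0,0,0,0],
  ],
)

```text
clock: 9.72
position: [545.6, 19.5, 112.6]
tcp_rot: [3.141, -0.003, 2.776]
force: [-8.0, -0.5, 18.1]
width: -0.1
```

Emit:
jog_arm(
  series=[
    [0,0,-0.3,0,0,0],
    [0,0,-0.4,0,0,0],
    [0,0,-0.5,0,0,0],
    [0,0,0,0,0,0],
    [0,0,0,0,0,0],
    [0,0,0,0,0,0],
  ],
)

```text
clock: 10.48
position: [545.4, 19.6, 139.7]
tcp_rot: [-3.141, -0.001, 2.777]
force: [0.1, 0.1, 0.1]
width: -0.0
```

```bash
python3 chk.py e
```

```text
{'clock': np.float64(10.475), 'position': array([545.418,  19.559, 139.667]), 'force': array([0.097, 0.089, 0.136])}
(np.int64(4479), array([546.15016888,  18.37088181, 122.22873029]), array([540.06376185,  21.16551298, 127.19711545]), np.float64(128.58314611237262)) (np.int64(255), array([543.70031729,  12.13863129, 123.03468269]), array([545.57613959,  13.72899355, 127.63932936]), np.float64(129.34266955239286))
pump [([535.0, 59.0, 24.0], 0.68)]
pin_top [([562.0, 106.0, 116.0], 0.56)]
pump [([535.0, 14.0, 32.0], 0.83)]
pin_top [([562.0, 104.0, 101.0], 0.5)]
```

View pics/e.png

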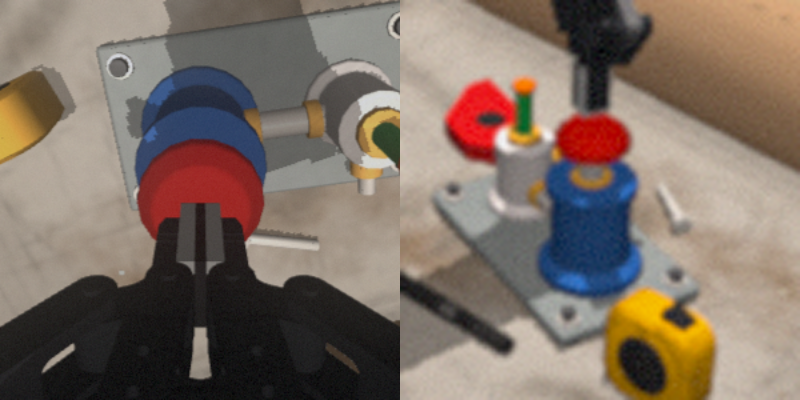

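The pin head is now at z≈116, still short of 126, and no yellow ring shows. Fourth stroke, plus a fifth for certainty since extra strokes do no harm, then lift away.

Emit:
jog_arm(
  series=[
    [0,0,0.3,0,0,0],
    [0,0,0.2,0,0,0],
    [0,0,0.2,0,0,0],
    [0,0,0.2,0,0,0],
    [0,0,0.2,0,0,0],
    [0,0,0.1,0,0,0],
    [0,0,0,0,0,0],
  ],
)

```text
clock: 11.65
position: [545.8, 19.6, 112.6]
tcp_rot: [3.141, -0.002, 2.776]
force: [-6.3, 0.2, 17.1]
width: 0.0
```

Emit:
jog_arm(
  series=[
    [0,0,-0.3,0,0,0],
    [0,0,-0.4,0,0,0],
    [0,0,-0.5,0,0,0],
    [0,0,0,0,0,0],
    [0,0,0,0,0,0],
    [0,0,0,0,0,0],
  ],
)

```text
clock: 12.4
position: [545.4, 19.5, 139.7]
tcp_rot: [-3.141, -0.001, 2.777]
force: [-0.8, 0.4, -0.6]
width: -0.3
```

Emit:
jog_arm(
  series=[
    [0,0,0.3,0,0,0],
    [0,0,0.2,0,0,0],
    [0,0,0.2,0,0,0],
    [0,0,0.2,0,0,0],
    [0,0,0.2,0,0,0],
    [0,0,0.1,0,0,0],
    [0,0,0,0,0,0],
  ],
)

```text
clock: 13.28
position: [545.6, 19.5, 112.6]
tcp_rot: [3.141, -0.003, 2.776]
force: [-6.2, 0.1, 17.8]
width: -0.1
```

Emit:
jog_arm(
  series=[
    [0,0,-0.3,0,0,0],
    [0,0,-0.4,0,0,0],
    [0,0,-0.5,0,0,0],
    [0,0,-0.9,0,0,0],
    [0,0,-0.9,0,0,0],
    [0,0,-0.9,0,0,0],
    [0,0,-0.9,0,0,0],
    [0,0,0,0,0,0],
  ],
)

```text
clock: 14.28
position: [547.5, 19.6, 232.2]
tcp_rot: [3.139, 0.004, 2.777]
force: [0.1, -0.1, -0.5]
width: -0.2
```

```bash
python3 chk.py f
```

```text
{'clock': np.float64(14.275), 'position': array([547.541,  19.552, 232.185]), 'force': array([ 0.072, -0.077, -0.542])}
(np.int64(2981), array([547.36722578,  18.26232096, 123.65687576]), array([546.91332572,  18.3396361 , 127.51651831]), np.float64(128.92775646812322)) (np.int64(257), array([544.30296653,  12.75854553, 122.3876164 ]), array([545.31971966,  13.55971123, 127.55672703]), np.float64(129.26129141240665))
pump [([541.0, 55.0, 20.0], 0.8)]
pin_top [([565.0, 104.0, 127.0], 0.86)]
pump [([539.0, 17.0, 32.0], 0.96)]
pin_top [([562.0, 104.0, 101.0], 0.63)]
```

View pics/f.png

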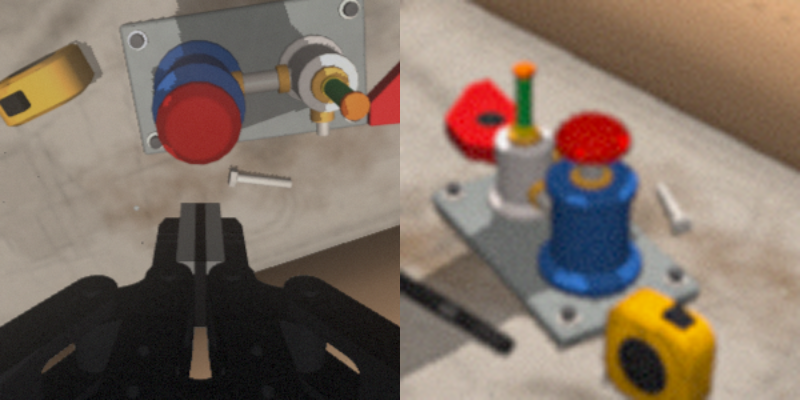

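The pin head is at z≈127 with a yellow band at the foot of the stem, the cap is up, and the hand is clear. I'll do a numeric check of the head height and then hand in.

Run:
```python
from h import *
for n in ("wrist","scene"):
    f=arm.grab_frame(n); P,ok=pts(f)
    m=ok&(abs(P[...,0]-566)<22)&(abs(P[...,1]-105)<22)&(P[...,2]>90)&(P[...,2]<140)
    h=cv2.cvtColor(f["img"],cv2.COLOR_RGB2HSV).astype(int)
    y=ok&(abs(P[...,0]-566)<14)&(abs(P[...,1]-105)<14)&(P[...,2]>76)&(P[...,2]<90)&(h[...,0]>22)&(h[...,0]<35)&(h[...,1]>180)
    print(n,m.sum(),np.percentile(P[m][:,2],[50,95,99]),"yellow",y.sum())
print(arm.close_job())
```

```text
wrist 607 [125.244931   126.80540484 127.45985092] yellow 0
scene 99 [111.84864371 126.86432496 127.34451457] yellow 13
the job is handed in; nothing more can be done
None
```

The pump is primed: I gave the red cap five full strokes with shut fingers, lifted the hand about 100 mm clear, and handed the job in at about 14 s of robot time.

- **Strokes:** Each one bottomed out at z ≈ 112.6 mm with 17–18 N on the wrist. The cap was back up at 129 mm each time I checked: after strokes 1, 3 and 5. The pin head rose from 81 to 94, 116 and then 127 mm.
- **Pin:** The final head height is about 127 mm in both the wrist and scene depth images, inside the 126–130 mm range for fully out.
- **Yellow ring:** It shows at the foot of the stem in the scene picture (13 yellow pixels). The wrist camera check found none at its angle. I counted the ring as showing on the scene view plus the height.
- **Surroundings:** In the last views the pump stood where it started. The tape, bolt, marker and magnet looked undisturbed, though I did not measure their positions again. The final wrist force was about zero.
- **Disagreements:** The network's scene-view pin height was low (101 mm), because it reports the middle of the visible surface. Each push also carried 6–8 N sideways, and the pump did not shift.

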